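Restock the sloped sweet-tin tray

TASK

Refill the sloped display tray on the sweet-shop counter: pick out the two matching larger round tins from the stock, lower each one in turn onto the upper half of the slope and let go, so that it slides down to the stop. Finish with both tins lying flat side by side on the tray, each resting against the stop at its low end.

Things in the scene. Friction and masses are not known exactly. Their poses are not given: they have to be found in the camera images.
- tin_a: One of two matching round steel tins, flat discs with a lid, 60 mm in diameter, 30 mm high, about 0.12 kg, lying flat on the counter. Origin: centre of its underside, z up. The only round tins this size; not part of the job, about 90 mm or more away centre to centre: a smaller round tin (40 mm), a square tin (54 mm, 30 mm high), a short jar (58 mm high).
- tin_b: One of two matching round steel tins, flat discs with a lid, 60 mm in diameter, 30 mm high, about 0.12 kg, lying flat on the counter. Origin: centre of its underside, z up. The only round tins this size; not part of the job, about 90 mm or more away centre to centre: a smaller round tin (40 mm), a square tin (54 mm, 30 mm high), a short jar (58 mm high).
- tray_stop (a point): Point on the floor of the fixed display tray at the middle of the inner face of its end stop (28 mm high), about 30 mm above the counter, at the low end far from the robot. x points down the slope (20 degrees below level, heading within 15 degrees of straight away from the robot), y left along the stop, z square out of the floor. A tin in place has its centre 30 mm from the stop.
- tray_load (a point): Point on the tray floor's middle line, 195 mm up the slope from the stop, 65 mm from the open high end; axes as tray_stop. The floor is 260 mm wide between 14 mm high rails and slick: a tin let go slides down by itself. Tins go in about 60 mm either side of this point (along y). A tin held level touches first with its uphill edge, its underside's centre then 11 mm above the floor.
There are look-alikes about, which are no part of the job. What is shaped like the tin_b but purple is not meant. What is shaped like the tin_a but blue is not meant.

How it is judged (in metres and radians):
On the way, in this order (a step that is already met when the one before it is completed fails the run):
1. one of the two tins is lowered, still held, to the floor of the tray's upper half (its centre over 120 mm from the stop, its underside within 30 mm of the floor) (((contact force between the fingers and tin_a above 0.3 N and x of tin_a in the frame of tray_stop between -0.26 and -0.12 m and y of tin_a in the frame of tray_stop between -0.13 and 0.13 m and z of tin_a in the frame of tray_stop between -0.01 and 0.03 m) or (contact force between the fingers and tin_b above 0.3 N and x of tin_b in the frame of tray_stop between -0.26 and -0.12 m and y of tin_b in the frame of tray_stop between -0.13 and 0.13 m and z of tin_b in the frame of tray_stop between -0.01 and 0.03 m))), for 0.05 s.
2. that tin has been let go and lies against the stop (((x of tin_a in the frame of tray_stop between -0.042 and -0.018 m and y of tin_a in the frame of tray_stop between -0.13 and 0.13 m and z of tin_a in the frame of tray_stop between -0.01 and 0.012 m and angle between the z axis of tin_a and the z axis of tray_stop, either way round below 0.18 rad and contact force between the fingers and tin_a below 0.1 N) or (x of tin_b in the frame of tray_stop between -0.042 and -0.018 m and y of tin_b in the frame of tray_stop between -0.13 and 0.13 m and z of tin_b in the frame of tray_stop between -0.01 and 0.012 m and angle between the z axis of tin_b and the z axis of tray_stop, either way round below 0.18 rad and contact force between the fingers and tin_b below 0.1 N))), for 0.1 s.
3. the other tin is lowered, still held, to the floor of the tray's upper half in the same way, the first lying against the stop ((((x of tin_a in the frame of tray_stop between -0.042 and -0.018 m and y of tin_a in the frame of tray_stop between -0.13 and 0.13 m and z of tin_a in the frame of tray_stop between -0.01 and 0.012 m and angle between the z axis of tin_a and the z axis of tray_stop, either way round below 0.18 rad and contact force between the fingers and tin_a below 0.1 N) and (contact force between the fingers and tin_b above 0.3 N and x of tin_b in the frame of tray_stop between -0.26 and -0.12 m and y of tin_b in the frame of tray_stop between -0.13 and 0.13 m and z of tin_b in the frame of tray_stop between -0.01 and 0.03 m)) or ((x of tin_b in the frame of tray_stop between -0.042 and -0.018 m and y of tin_b in the frame of tray_stop between -0.13 and 0.13 m and z of tin_b in the frame of tray_stop between -0.01 and 0.012 m and angle between the z axis of tin_b and the z axis of tray_stop, either way round below 0.18 rad and contact force between the fingers and tin_b below 0.1 N) and (contact force between the fingers and tin_a above 0.3 N and x of tin_a in the frame of tray_stop between -0.26 and -0.12 m and y of tin_a in the frame of tray_stop between -0.13 and 0.13 m and z of tin_a in the frame of tray_stop between -0.01 and 0.03 m)))), for 0.05 s.
At the end, for the whole second after the job is handed in: Both tins lie at rest in the tray, let go, between the side rails, flat on the sloped floor (within 10 degrees, underside within 12 mm of it), each with its centre 18 to 42 mm from the stop's inner face (30 mm is touching) (x of tin_a in the frame of tray_stop between -0.042 and -0.018 m and y of tin_a in the frame of tray_stop between -0.13 and 0.13 m and z of tin_a in the frame of tray_stop between -0.01 and 0.012 m and angle between the z axis of each of tin_a, tin_b and the z axis of tray_stop, either way round below 0.18 rad and contact force between the fingers and tin_a below 0.1 N and linear speed of each of tin_a, tin_b below 0.02 m/s and x of tin_b in the frame of tray_stop between -0.042 and -0.018 m and y of tin_b in the frame of tray_stop between -0.13 and 0.13 m and z of tin_b in the frame of tray_stop between -0.01 and 0.012 m and contact force between the fingers and tin_b below 0.1 N).
It also fails if it takes over 58 s, if anything falls off the work surface, if the arm or the gripper's body presses on something with over 40 N, if the wrist force passes 120 N, or if a joint passes its speed limit or range.

ROBOT

A 6-joint arm with a two-finger parallel gripper is mounted at the origin on the work surface. World frame = base frame: x ahead of the robot, y to its left, z up, the work surface at z = 0. Lengths are in mm, angles in rad, forces in N, time in s.
With the tool pointing down it reaches from about 400 to 925 mm from the base axis. Payload 12.5 kg.
Tool frame: the origin (TCP) lies midway between the tips of the shut fingers; the grasp point (between the pads) lies 19 mm behind it; z points along the fingers, y is the line along which they close (so a half turn about z gives the same grasp; the last joint's range is limited). The gripper opens to 95 mm and grips with 3 to 60 N. Pads are 20 mm wide; open, the fingers measure 119 mm over their backs; the gripper's body (75 mm by 180 mm) begins 59 mm behind the grasp point.
Start: joints at [1.002, 0.491, 1.559, -0, 1.092, -0.106], TCP at [279.022, 559.28, 214.661] pointing down, gripper open.
Joint ranges: [-3.1, 3.1], [-0.84, 2.19], [0.05, 2.79], [-1.13, 4.28], [0.06, 2.93], [-2.69, 2.69]. Speed limits (rad/s): [2.22, 2.22, 2.79, 3.14, 3.14, 3.14].

INTERFACE

Orientations are given as [roll, pitch, yaw] about the fixed x, y, z axes, in that order (R = Rz(yaw) Ry(pitch) Rx(roll)).
In Python, from cell import readout, eyes, env gives the robot as it stands.
- The arm moves only by the tool move_arm, never from a script. Its argument "plan" is a list of rows, each a list of 3 entries, a list of its own where there are three numbers: the turn, a rotation vector about the tool's x, y, z in degrees, then the shift along the tool's x, y, z in m, then the gripper command: -1 is shut, 1 is fully open, values between are in proportion. In form: [[[ax, ay, az], [x, y, z], jaw], ...]. A call has 1 to 5 rows; each row is the pose to reach, as a shift and turn from the pose commanded when the call began, along the tool's axes at that moment; what a row does not reach only later rows make up. A row lasts 1/8 s, in which the tool goes at most 62.5 mm and 10.7 degrees, less where a joint would pass 70% of its speed; a pose out of reach is approached as far as the arm can. A call with a gripper value outside its range is refused whole. The fingers move at their own pace and stop on an object; the grip force is fixed at half the most. Time passes only in rows, so rows that repeat a pose let the fingers close. It gives the time, the measured TCP pose, the force, the opening and the grip force at its end, in the units of the state.
- readout.state(): the state, without advancing time (a new reading comes with each control period).
- eyes.read_camera(name): name is "scene" or "top" or "wrist"; returns a dict with "img" (384x512x3 uint8, red, green, blue), "K" (3x3 intrinsics, pixels), "dist" ([k1, k2, p1, p2, k3] as OpenCV has them; the pictures are not rectified), "extrinsics" (4x4, takes a point from camera to world coordinates). Camera axes: x right, y up, looking along -z (the intrinsics and any distortion apply to the point x, -y, -z); pixel columns grow to the right and rows downward; lengths in mm; the calibration is good to about 2 mm. A picture is of the moment at which its call begins. There is no depth.
- env.job_done(): hands the job in; it is judged then, once.
Trained networks look in a picture, given as the dict that the camera call returned (one of the last four; its "shot" number tells which), for a name from the list of things; names that differ only in an ending like _2 or _b are one class to them, and where a whole thing is asked for, a point or a joint stands for the part that bears it (a point fixed in the world has none). Each returns a list of dicts, best first, with "score" (0 to 1); they miss things now and then, are a little off and sometimes report something else, mostly with a low value. They report only what shows in the picture. A call takes as long as a camera call. They do not tell look-alikes from the thing itself.
- eyes.cut_out(picture, name): "mask" (384x512 bool, what is visible of it) and "uv" ([column, row] in pixels, amid what is visible of it).
The state is a dict: "t": time; "joints": joint angles; "qvel": joint speeds; "tau": joint torques, N m; "eef_pos": TCP position; "tcp_rot": TCP orientation; "ft_force": force on the tool from outside, world axes, zero at the start; "moment": the same for the moment, N m; "opening": opening from 0.0 (shut) to 1.0 (fully open); "grip_force": force on a finger pad.
Only numpy, scipy, OpenCV 4.12 (cv2) and the standard library are available. Lean on these libraries where they do the work, as an engineer would, in place of code of your own. Each camera call takes 0.05 s, during which the arm holds its last target. There are 200 camera calls.

## Working session

There is one attempt and no reset: what is moved stays moved. The work goes in short steps, Python scripts to look and compute and a tool call to move; the robot and the scene stay as the last step left them, time stands still between calls to the robot, and variables do not carry over. Pictures are saved under pics/ and viewed, at most 10 in all, crops included, and the job is handed in when it is done.

Besides the shell and the picture viewer there is one more tool, called after ">>>" as name(argument=value, ...) on one line, values as JSON. move_arm: Moves the arm, as the interface text tells. Its arguments: {"type":"object","properties":{"plan":{"type":"array","items":{"type":"array"}}},"required":["plan"]}

```bash
ls; mkdir -p pics; cat > h.py <<'E'
import numpy as np, cv2
from cell import readout, eyes, env
def ray(c,uv):
    p=cv2.undistortPoints(np.array([[uv]],float),np.array(c["K"],float),np.array(c["dist"],float))[0,0]
    E=np.array(c["extrinsics"]); d=E[:3,:3]@np.array([p[0],-p[1],-1.]); return E[:3,3],d/np.linalg.norm(d)
def onz(c,uv,z):
    o,d=ray(c,uv); return o+d*(z-o[2])/d[2]
def proj(c,P):
    E=np.array(c["extrinsics"]); q=(np.atleast_2d(P)-E[:3,3])@E[:3,:3]; q=q*[1,-1,-1]
    return cv2.projectPoints(q.reshape(-1,1,3),np.zeros(3),np.zeros(3),np.array(c["K"],float),np.array(c["dist"],float))[0][:,0]
E
python3 - <<'E'
from h import *
s=readout.state(); print({k:np.round(s[k],3) for k in("t","joints","eef_pos","tcp_rot","opening")})
ims=[]
for n in("top","scene"):
    c=eyes.read_camera(n); im=c["img"][:,:,::-1].copy()
    print(n,np.round(c["extrinsics"],2).tolist(),np.round(c["K"],1).tolist())
    for nm in("tin_a","tray_stop"):
        for d in eyes.cut_out(c,nm):
            print(nm,round(d["score"],2),np.round(d["uv"]),d["mask"].sum(),np.round(onz(c,d["uv"],30)),c["img"][int(d["uv"][1]),int(d["uv"][0])])
    cv2.imwrite(f"pics/{n}0.png",cv2.resize(im,None,fx=1.5,fy=1.5,interpolation=cv2.INTER_CUBIC))
E
```

```text
pics
{'t': np.float64(0.0), 'joints': array([ 1.002,  0.492,  1.559, -0.   ,  1.092, -0.106]), 'eef_pos': array([278.88 , 559.063, 214.062]), 'tcp_rot': array([-3.14 , -0.   ,  2.679]), 'opening': np.float64(1.004)}
top [[0.08, 0.97, -0.24, 353.31], [-1.0, 0.08, -0.02, 77.87], [-0.0, 0.24, 0.97, 820.27], [0.0, 0.0, 0.0, 1.0]] [[356.9, 0.0, 253.8], [0.0, 356.9, 189.9], [0.0, 0.0, 1.0]]
tin_a 0.79 [123. 270.] 678 [345. 368.  30.] [56 30 63]
tin_a 0.71 [176. 147.] 631 [640. 290.  30.] [28 38 75]
tin_a 0.65 [173. 197.] 561 [520. 279.  30.] [77 75 71]
tray_stop 0.67 [396. 192.] 14705 [ 574. -233.   30.] [109 103  95]
scene [[-0.6, -0.54, 0.59, 1121.98], [0.8, -0.42, 0.43, 511.59], [0.02, 0.73, 0.68, 746.76], [0.0, 0.0, 0.0, 1.0]] [[451.1, 0.0, 252.6], [0.0, 451.1, 197.0], [0.0, 0.0, 1.0]]
tin_a 0.95 [331. 253.] 718 [532. 290.  30.] [86 88 88]
tin_a 0.94 [382. 251.] 780 [462. 371.  30.] [91 92 90]
tin_a 0.7 [302. 292.] 905 [650. 294.  30.] [ 18  48 107]
tin_a 0.65 [401. 220.] 666 [350. 367.  30.] [68 24 88]
tray_stop 0.64 [144. 161.] 11676 [ 557. -239.   30.] [135 138 129]
```

View pics/top0.png

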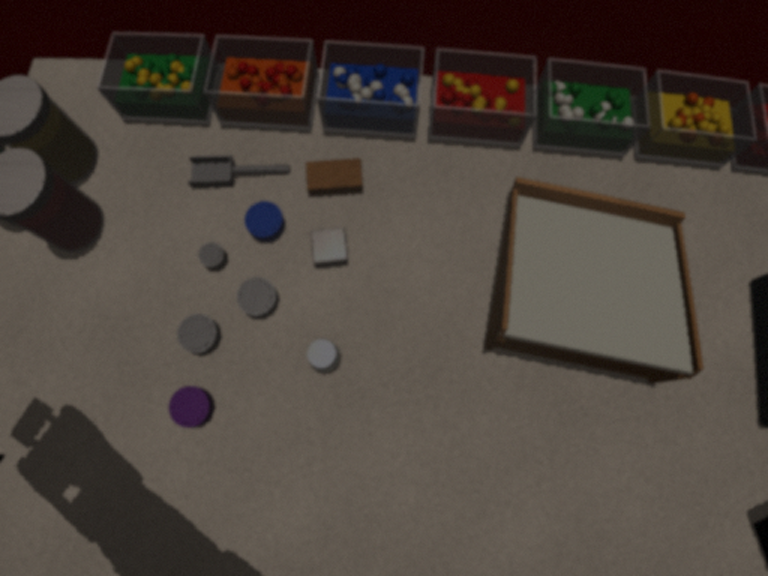

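View pics/scene0.png

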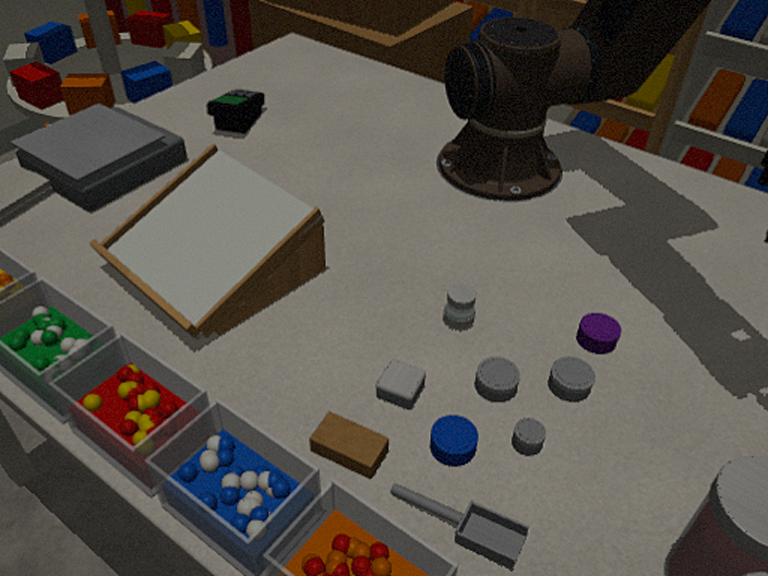

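The top picture shows two large grey tins at 1.5x pixels (198,333) and (257,297). Similar items are purple (190,406), blue (264,221), small tin (211,256), square tin (329,246) and jar (322,354). The tray is on the right, with its stop along the top edge, (518,190)–(680,215). I choose the two grey ones. Next I'll fit poses for the tins and the tray and check them in a crop.

```bash
cat >> h.py <<'E'
from scipy.optimize import least_squares
a=np.linspace(0,2*np.pi,40,endpoint=False)
def outline(c,x,y,z0=0,r=30,h=30):
    P=np.array([[x+r*np.cos(t),y+r*np.sin(t),z] for z in(z0,z0+h) for t in a]); return cv2.convexHull(proj(c,P).astype(np.float32))
def cen(poly): m=cv2.moments(poly); return np.array([m["m10"],m["m01"]])/m["m00"]
def mcen(mask): v,u=np.nonzero(mask); return np.array([u.mean(),v.mean()])
def frame(p):  # x,y,heading,slope -> R,t of tray_stop
    R=cv2.Rodrigues(np.array([0,0,p[2]]))[0]@cv2.Rodrigues(np.array([0,np.radians(20),0]))[0]
    return R,np.array([p[0],p[1],p[3] if len(p)>3 else 30.])
E
cat > m.py <<'E'
from h import *
T=eyes.read_camera("top");S=eyes.read_camera("scene")
found={}
for c,n in((T,"top"),(S,"scene")):
    for d in eyes.cut_out(c,"tin_a"):
        if d["score"]<.3: continue
        mc=mcen(d["mask"]); f=lambda p:cen(outline(c,*p))-mc
        r=least_squares(f,onz(c,mc,15)[:2],diff_step=1e-4)
        w=d["mask"].sum(); ar=cv2.contourArea(outline(c,*r.x))
        col=c["img"][d["mask"]].mean(0); print(n,round(d["score"],2),np.round(mc,1),np.round(r.x,1),"area",w,round(ar),"rgb",np.round(col))
# tray from top corners
px=np.array([[343,131],[452,149],[335,226],[461,248]],float)
L=np.array([[0,130,0],[0,-130,0],[-260,130,0],[-260,-130,0]],float)
def res(p): R,t=frame(p); return (proj(T,L@R.T+t)-px).ravel()
r=least_squares(res,[680,-230,0.],x_scale=[10,10,.1]); print(r.x,np.round(res(r.x),1))
r=least_squares(res,[680,-230,0.,30],x_scale=[10,10,.1,10]); print(r.x,np.round(res(r.x),1))
x0,y0=310,110; ct=cv2.resize(T["img"][x0-200:x0-200+150,x0:x0+180,::-1],None,fx=4,fy=4,interpolation=cv2.INTER_CUBIC)[:600,:]
out=ct[:, :720]
cv2.imwrite("pics/traytop.png",out)
s1=cv2.resize(T["img"][125:290,105:240,::-1],None,fx=3,fy=3,interpolation=cv2.INTER_CUBIC)
s2=cv2.resize(S["img"][90:230,55:225,::-1],None,fx=2.3,fy=2.3,interpolation=cv2.INTER_CUBIC)
H=np.zeros((500,800,3),np.uint8);H[:495,:405]=s1;H[:s2.shape[0],409:409+s2.shape[1]]=s2[:,:391]
cv2.imwrite("pics/crop.png",cv2.convertScaleAbs(H,alpha=1.7))
E
python3 m.py
```

```text
top 0.9 [131.8 222.6] [453.8 370. ] area 632 640 rgb [70. 67. 64.]
top 0.83 [176.5 147.8] [643.  291.4] area 580 578 rgb [30. 38. 67.]
top 0.68 [171.8 197.5] [520.1 285.3] area 619 608 rgb [75. 71. 68.]
top 0.66 [127.4 270.9] [344.6 363. ] area 655 682 rgb [52. 29. 58.]
scene 0.9 [380.8 252.1] [451.5 367.2] area 707 760 rgb [75. 75. 74.]
scene 0.7 [398.8 221.4] [342.  360.5] area 620 655 rgb [51. 19. 67.]
scene 0.64 [302.2 293.1] [642.  290.2] area 905 904 rgb [11. 39. 89.]
scene 0.62 [330.5 252. ] [516.8 282.1] area 730 750 rgb [76. 77. 76.]
[ 6.99743376e+02 -2.33894543e+02 -1.17924803e-01] [ 0.1 -0.5 -4.2  2.7  1.9 -2.   1.3  0.5]
[ 6.96969042e+02 -2.29718615e+02 -1.18565750e-01  4.10416792e+01] [-0.5 -1.5 -3.4  2.1  1.  -1.7  2.3  1.3]
```

View pics/crop.png

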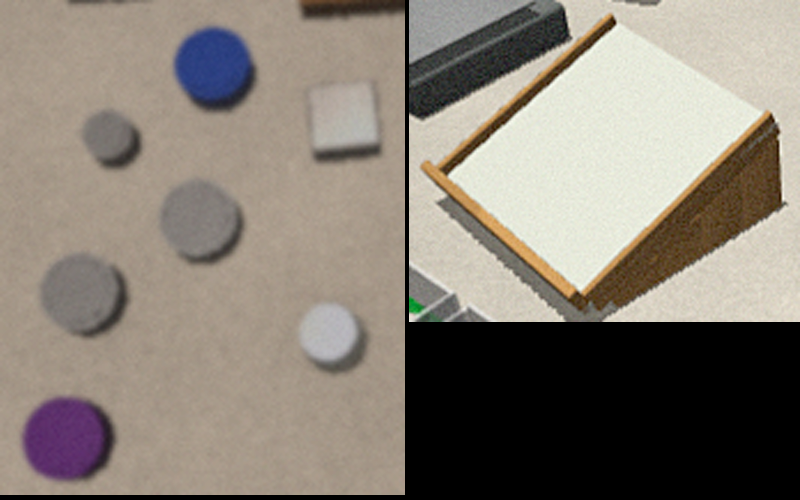

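View pics/traytop.png

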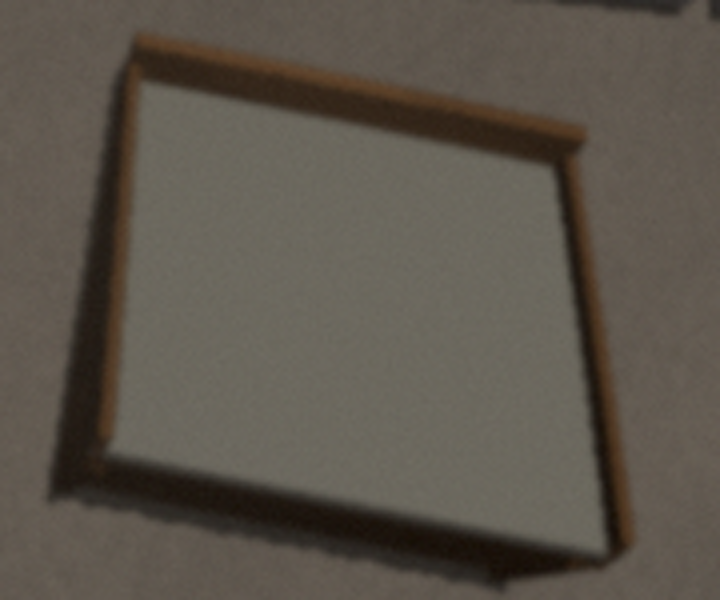

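Crop check: the two plain grey large discs are at crop (200,220) and (82,293). The small tin, blue, purple, square and jar lookalikes are clearly different. The tray floor edges show clearly, so I'll refit the tray with edge lines, since the left rail hides a strip of floor.

```bash
cat > tray.py <<'E'
from h import *
T=eyes.read_camera("top");S=eyes.read_camera("scene")
t=lambda u,v:(310+u/4-.4,110+v/4-.4)
s=lambda u,v:(55+(u-409)/2.3-.3,90+v/2.3-.3)
A=[(T,(0,130,0),(0,-130,0),t(140,80)),(T,(0,130,0),(0,-130,0),t(556,162)),
(T,(-260,130,0),(-260,-130,0),t(108,458)),(T,(-260,130,0),(-260,-130,0),t(603,556)),
(T,(0,-130,0),(-260,-130,0),t(556,162)),(T,(0,-130,0),(-260,-130,0),t(607,550)),
(T,(0,130,14),(-260,130,14),t(140,80)),(T,(0,130,14),(-260,130,14),t(115,430)),
(S,(-260,-130,0),(-260,130,0),s(625,28)),(S,(-260,-130,0),(-260,130,0),s(755,107)),
(S,(0,-130,0),(-260,-130,0),s(610,42)),(S,(0,-130,0),(-260,-130,0),s(458,167))]
def res(p):
    R,o=frame(p); out=[]
    for c,a,b,m in A:
        q=proj(c,np.array([a,b],float)@R.T+o); d=q[1]-q[0]; w=np.array(m)-q[0]
        out.append((d[0]*w[1]-d[1]*w[0])/np.hypot(*d))
    return np.array(out)
for g in([690,-230,-.12],[690,-230,-.12,30]):
    r=least_squares(res,g,x_scale=[10,10,.1,10][:len(g)],loss="soft_l1"); print(np.round(r.x,3),np.round(res(r.x),1))
    R,o=frame(r.x)
    print([np.round(R@[-170,y,0]+o,1).tolist() for y in(60,-60)])
E
python3 tray.py
```

```text
[ 7.00809e+02 -2.34420e+02 -1.26000e-01] [-0.3 -1.7  1.2  0.5 -0.8  0.1  0.1  0.   0.7  0.   3.  -0.4]
[[549.8, -154.9, 88.1], [534.8, -273.9, 88.1]]
[ 7.00788e+02 -2.34624e+02 -1.26000e-01  2.94880e+01] [-0.4 -1.8  1.2  0.5 -0.9  0.   0.1  0.1  0.6 -0.1  2.9 -0.5]
[[549.8, -155.1, 87.6], [534.8, -274.1, 87.6]]
```

```bash
cat >> h.py <<'E'
from scipy.spatial.transform import Rotation as Ro
def tcp(): s=readout.state(); return Ro.from_euler("xyz",s["tcp_rot"]),np.array(s["eef_pos"]),s
def go(P,tilt=0,head=-0.126):
    # tool down, y along tray y, tilted so that tool z = -tray z at tilt=20
    R,p,s=tcp()
    G=Ro.from_euler("z",head)*Ro.from_euler("y",tilt,degrees=True)*Ro.from_euler("xyz",[0,np.pi,0])
    c=[G,G*Ro.from_euler("z",np.pi)]
    G=min(c,key=lambda g:(R.inv()*g).magnitude())
    print("t",s["t"],"turn",np.round(np.degrees((R.inv()*G).as_rotvec()),2),"shift m",np.round(R.inv().apply(np.array(P)-p)/1000,4),"open",s["opening"])
E
python3 -c "
from h import *
go([452.6,368.6,110])"
```

```text
t 0.6 turn [ 1.000e-02  0.000e+00 -1.929e+01] shift m [-0.2404 -0.0931  0.1047] open 1.0025867559019956
```

>>> move_arm(plan=[[[0,0,-8],[-0.06,-0.023,0.02],1],[[0,0,-16],[-0.12,-0.046,0.045],1],[[0,0,-19.3],[-0.18,-0.07,0.07],1],[[0,0,-19.3],[-0.2404,-0.0931,0.1047],1],[[0,0,-19.3],[-0.2404,-0.0931,0.1047],1]])

```text
t: 1.23
eef_pos: [453.9, 366.3, 108.7]
tcp_rot: [-3.141, -0.001, 3.013]
ft_force: [-0.3, 0.6, 0.2]
opening: 1.003
grip_force: 0.0
```

```bash
cat > w.py <<'E'
from h import *
c=eyes.read_camera("wrist"); R,p,s=tcp(); print(s["t"],np.round(p,1),np.round(s["qvel"],3))
for d in eyes.cut_out(c,"tin_a"):
    if d["score"]<.3: continue
    mc=mcen(d["mask"]); r=least_squares(lambda q:cen(outline(c,*q))-mc,onz(c,mc,15)[:2],diff_step=1e-4)
    print(round(d["score"],2),np.round(mc),np.round(r.x,1),d["mask"].sum(),round(cv2.contourArea(outline(c,*r.x))),np.round(c["img"][d["mask"]].mean(0)))
cv2.imwrite("pics/wrist1.png",c["img"][:,:,::-1])
E
python3 w.py
```

```text
1.275 [454.8 365.  107.5] [ 0.059 -0.021 -0.013  0.007  0.047  0.073]
0.8 [191. 265.] [509.4 296.8] 1297 3871 [123. 121. 119.]
0.8 [259. 199.] [452.6 368.8] 4255 4142 [102. 100.  99.]
0.56 [233.  65.] [343.1 362.7] 5319 5239 [ 90.  48. 105.]
```

View pics/wrist1.png

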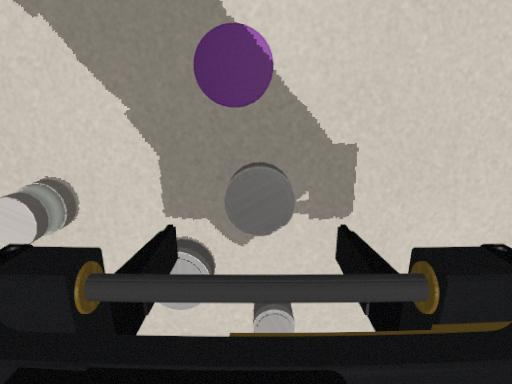

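The wrist picture shows the grey tin at (259,199) between the fingers, and its pose (452.6, 368.8) agrees with the overview. Going down.

>>> move_arm(plan=[[[0,0,0],[0,0,0.03],1],[[0,0,0],[0,0,0.06],1],[[0,0,0],[0,0,0.085],1],[[0,0,0],[0,0,0.085],1]])

```text
t: 1.82
eef_pos: [451.5, 369.1, 24.2]
tcp_rot: [-3.14, -0.002, 3.016]
ft_force: [-0.5, 0.1, 0.1]
opening: 1.002
grip_force: 0.0
```

```bash
python3 -c "
from h import *
go([452.6,368.8,5]);print(tcp()[1],tcp()[2]['qvel'])"
```

```text
t 1.825 turn [-0.07 -0.1   0.05] shift m [-0.0012 -0.0002  0.0192] open 1.0015833591631615
[451.51060877 369.12806759  24.17994058] [-0.00355888 -0.03714973 -0.02156314 -0.0014432   0.02412902 -0.00157682]
```

>>> move_arm(plan=[[[0,0,0],[-0.0005,0,0.02],1],[[0,0,0],[-0.0005,0,0.02],-1],[[0,0,0],[-0.0005,0,0.02],-1],[[0,0,0],[-0.0005,0,0.02],-1],[[0,0,0],[-0.0005,0,0.02],-1]])

```text
t: 2.45
eef_pos: [453.2, 368.8, 5.6]
tcp_rot: [3.141, 0.001, 3.016]
ft_force: [0.8, -0.2, 0.9]
opening: 0.64
grip_force: 0.0
```

>>> move_arm(plan=[[[0,0,0],[0,0,0],-1],[[0,0,0],[0,0,0],-1],[[0,0,0],[0,0,0],-1]])

```text
t: 2.82
eef_pos: [453.3, 368.8, 5.5]
tcp_rot: [3.141, 0.001, 3.016]
ft_force: [-0.6, -0.5, 7.3]
opening: 0.625
grip_force: 30.0
```

>>> move_arm(plan=[[[0,0,0],[0,0,-0.04],-1],[[0,0,0],[0,0,-0.09],-1],[[0,0,0],[0,0,-0.145],-1],[[0,0,0],[0,-0.04,-0.185],-1],[[0,0,0],[0,-0.1,-0.195],-1]])

```text
t: 3.45
eef_pos: [440.9, 269.2, 202.2]
tcp_rot: [3.139, 0.004, 3.018]
ft_force: [0.4, 0.1, -1.3]
opening: 0.63
grip_force: 30.0
```

>>> move_arm(plan=[[[0,0,0],[-0.01,-0.055,0],-1],[[0,0,0],[-0.025,-0.11,0],-1],[[0,0,0],[-0.04,-0.165,0],-1],[[0,0,0],[-0.055,-0.22,0],-1],[[0,0,0],[-0.07,-0.275,0],-1]])

```text
t: 4.08
eef_pos: [475.3, -14.1, 200.0]
tcp_rot: [3.141, 0.0, 3.016]
ft_force: [1.3, 0.4, -1.2]
opening: 0.627
grip_force: 30.0
```

```bash
python3 -c "
from h import *
R,o=frame([700.8,-234.4,-.126])
print(tcp()[1:2]);go(R@[-170,-55,70]+o,20);go(R@[-170,-55,8]+o,20)"
```

```text
(array([475.27071045, -14.11606535, 199.98762655]),)
t 4.075 turn [1.e-02 2.e+01 0.e+00] shift m [-0.1156 -0.2452  0.046 ] open 0.6270308760659172
t 4.075 turn [1.e-02 2.e+01 0.e+00] shift m [-0.0944 -0.2452  0.1043] open 0.6270308760659172
```

>>> move_arm(plan=[[[0,0,0],[-0.02,-0.055,0.0],-1],[[0,5,0],[-0.045,-0.11,0.0],-1],[[0,10,0],[-0.07,-0.165,0.01],-1],[[0,15,0],[-0.095,-0.215,0.025],-1],[[0,20,0],[-0.1156,-0.2452,0.046],-1]])

```text
t: 4.7
eef_pos: [559.6, -272.7, 153.5]
tcp_rot: [-3.141, -0.351, 3.014]
ft_force: [1.3, 0.3, -1.2]
opening: 0.625
grip_force: 30.0
```

>>> move_arm(plan=[[[0,0,0],[0,0,0],-1],[[0,0,0],[0,0,0],-1]])

```text
t: 4.95
eef_pos: [559.0, -269.5, 153.7]
tcp_rot: [3.141, -0.349, 3.016]
ft_force: [-0.3, -0.7, -0.9]
opening: 0.631
grip_force: 30.0
```

```bash
python3 - <<'E'
from h import *
R,o=frame([700.8,-234.4,-.126])
q,p,s=tcp(); print(np.round(p,1),"in tray",np.round(R.T@(p-o),1),np.round(q.as_matrix()[:,2],3),-R[:,2],s["opening"]);go(R@[-170,-55,8]+o,20)
ims=[]
for n,b in(("scene",(60,230,40,260)),("top",(100,280,310,480))):
    c=eyes.read_camera(n); ims.append(cv2.resize(c["img"][b[0]:b[1],b[2]:b[3],::-1],(400,400)))
cv2.imwrite("pics/over.png",cv2.convertScaleAbs(np.hstack(ims),alpha=1.5))
E
```

```text
[ 559.  -269.5  153.7] in tray [-170.3  -52.7   69.7] [-0.339  0.044 -0.94 ] [-0.33930878  0.0429806  -0.93969262] 0.630963655617332
t 4.95 turn [ 0.03 -0.01  0.01] shift m [-0.0004 -0.0023  0.0617] open 0.630963655617332
```

View pics/over.png

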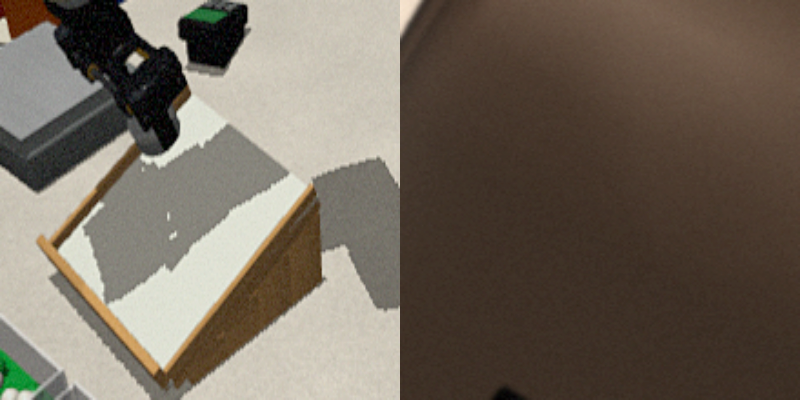

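The left (scene) half shows the tin held level with the slope at (160,135), over the upper right part of the tray. The top view is blocked by the arm. Lowering.

>>> move_arm(plan=[[[0,0,0],[0,0,0.025],-1],[[0,0,0],[0,0,0.045],-1],[[0,0,0],[0,0,0.055],-1],[[0,0,0],[0,0,0.06],-1],[[0,0,0],[0,0,0.06],-1]])

```text
t: 5.68
eef_pos: [539.1, -267.4, 98.1]
tcp_rot: [-3.141, -0.348, 3.016]
ft_force: [-0.3, 1.1, -1.6]
opening: 0.626
grip_force: 30.0
```

```bash
python3 - <<'E'
from h import *
R,o=frame([700.8,-234.4,-.126])
q,p,s=tcp(); print(np.round(p,1),"in tray",np.round(R.T@(p-o),1),s["ft_force"],s["opening"])
E
```

```text
[ 539.1 -267.4   98.1] in tray [-170.1  -53.    10.5] [-0.32515565  1.1306301  -1.64699589] 0.6264480070128422
```

>>> move_arm(plan=[[[0,0,0],[0,0,0.003],-1],[[0,0,0],[0,0,0.003],-1],[[0,0,0],[0,0,0.003],0.7],[[0,0,0],[0,0,0.003],0.7],[[0,0,0],[0,0,0.003],0.7]])

```text
t: 6.3
eef_pos: [538.0, -267.3, 94.8]
tcp_rot: [3.142, -0.349, 3.016]
ft_force: [-0.1, 0.4, 0.8]
opening: 0.836
grip_force: 0.0
```

>>> move_arm(plan=[[[0,0,0],[0,0,0],0.7],[[0,0,0],[0,0,-0.05],0.7],[[0,0,0],[0,0,-0.1],0.7],[[0,0,0],[0,0,-0.1],1],[[0,0,0],[0,0,-0.1],1]])

```text
t: 6.92
eef_pos: [571.4, -271.4, 188.1]
tcp_rot: [3.141, -0.35, 3.016]
ft_force: [-0.2, 0.4, -0.3]
opening: 0.982
grip_force: 0.0
```

```bash
cat > chk.py <<'E'
import sys
from h import *
c=eyes.read_camera("scene"); R,o=frame([700.8,-234.4,-.126])
for d in eyes.cut_out(c,"tin_a"):
    mc=mcen(d["mask"]); O,r=ray(c,mc); n=R[:,2]; P=O+r*((o+20*n-O)@n)/(r@n)
    print(round(d["score"],2),np.round(mc),d["mask"].sum(),"tray",np.round(R.T@(P-o),1),np.round(c["img"][d["mask"]].mean(0)))
cv2.imwrite("pics/"+sys.argv[1],cv2.convertScaleAbs(cv2.resize(c["img"][60:310,20:450,::-1],None,fx=1.8,fy=1.8),alpha=1.5))
go([518.5,283.7,110],0)
E
python3 chk.py rel1.png
```

```text
0.89 [331. 252.] 752 tray [-189.   531.3   20. ] [85. 85. 84.]
0.88 [399. 221.] 655 tray [-312.1  592.4   20. ] [60. 26. 75.]
0.67 [ 93. 169.] 529 tray [-27.7 -51.5  20. ] [60. 61. 60.]
0.65 [302. 293.] 918 tray [-95.9 538.2  20. ] [14. 45. 99.]
t 7.025 turn [  0.05 -20.12   0.  ] shift m [0.0878 0.544  0.1152] open 0.9964885264563897
```

View pics/rel1.png

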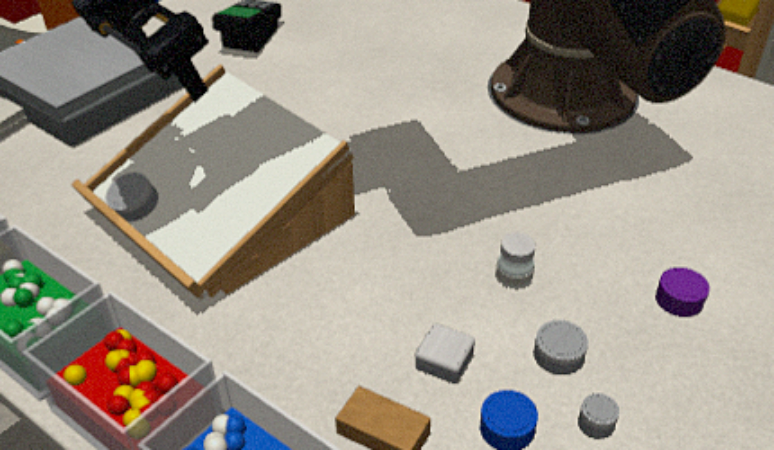

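Tin 1 lies at (130,195), touching the stop at about y = -51 mm. The second grey tin, at (560,345), hasn't moved. Fetching it now.

>>> move_arm(plan=[[[0,0,0],[0,0.055,0],1],[[0,-5,0],[0,0.115,0],1],[[0,-10,0],[0.01,0.175,0],1],[[0,-15,0],[0.02,0.235,0.0],1],[[0,-20.1,0],[0.03,0.294,0.01],1]])

```text
t: 7.65
eef_pos: [577.0, 25.8, 189.3]
tcp_rot: [3.141, 0.005, 3.015]
ft_force: [0.6, 1.5, -0.1]
opening: 1.001
grip_force: 0.0
```

```bash
python3 -c "
from h import *
print(tcp()[1]);go([518.5,283.7,110],0)"
```

```text
[576.98941502  25.7851703  189.29841301]
t 7.65 turn [ 0.03  0.26 -0.02] shift m [0.0909 0.2484 0.079 ] open 1.0014135994147286
```

>>> move_arm(plan=[[[0,0,0],[0.02,0.055,0.01],1],[[0,0,0],[0.04,0.11,0.025],1],[[0,0,0],[0.06,0.165,0.04],1],[[0,0,0],[0.08,0.215,0.06],1],[[0,0,0],[0.0909,0.2484,0.079],1]])

```text
t: 8.28
eef_pos: [517.0, 283.7, 109.0]
tcp_rot: [-3.141, 0.0, 3.017]
ft_force: [1.1, -0.3, 0.4]
opening: 1.002
grip_force: 0.0
```

>>> move_arm(plan=[[[0,0,0],[0,0,0],1],[[0,0,0],[0,0,0],1]])

```text
t: 8.52
eef_pos: [518.5, 281.3, 110.1]
tcp_rot: [-3.141, 0.001, 3.016]
ft_force: [0.1, -0.2, 0.6]
opening: 1.002
grip_force: 0.0
```

```bash
python3 w.py; python3 -c "
from h import *
go([518.5,283.7,26],0)"
```

```text
8.575 [518.8 281.  110.5] [-0.009 -0.009 -0.002 -0.001 -0.002  0.004]
0.95 [283. 318.] [645.  292.2] 1776 3474 [ 29.  84. 164.]
0.73 [262. 199.] [517.6 285.6] 4210 4100 [102. 100.  99.]
0.64 [329.   5.] [372.7 355. ] 533 6210 [63. 32. 74.]
t 8.625 turn [ 0.    0.12 -0.07] shift m [0.001  0.0028 0.0847] open 1.0025400677175802
```

>>> move_arm(plan=[[[0,0,0],[0.001,0.004,0.03],1],[[0,0,0],[0.001,0.004,0.06],1],[[0,0,0],[0.001,0.004,0.09],1],[[0,0,0],[0.001,0.004,0.103],1],[[0,0,0],[0.001,0.004,0.1045],1]])

```text
t: 9.25
eef_pos: [518.5, 285.4, 5.9]
tcp_rot: [-3.141, 0.001, 3.015]
ft_force: [-0.2, 0.3, -0.2]
opening: 1.002
grip_force: 0.0
```

>>> move_arm(plan=[[[0,0,0],[0,0,0],-1],[[0,0,0],[0,0,0],-1],[[0,0,0],[0,0,0],-1],[[0,0,0],[0,0,0],-1],[[0,0,0],[0,0,0],-1]])

```text
t: 9.88
eef_pos: [518.4, 286.0, 6.2]
tcp_rot: [3.141, 0.002, 3.016]
ft_force: [-1.2, -0.7, 3.5]
opening: 0.626
grip_force: 30.0
```

>>> move_arm(plan=[[[0,0,0],[0,0,0],-1],[[0,0,0],[0,0,0],-1]])

```text
t: 10.12
eef_pos: [518.4, 286.0, 6.2]
tcp_rot: [3.141, 0.002, 3.016]
ft_force: [-0.9, 0.5, 4.7]
opening: 0.623
grip_force: 30.0
```

Gripped at 59 mm. Lifting and carrying it to slot y = +55.

>>> move_arm(plan=[[[0,0,0],[0,0,-0.04],-1],[[0,0,0],[0,0,-0.09],-1],[[0,0,0],[0,0,-0.145],-1],[[0,0,0],[0,-0.04,-0.185],-1],[[0,0,0],[0,-0.1,-0.195],-1]])

```text
t: 10.75
eef_pos: [505.8, 186.7, 203.0]
tcp_rot: [3.14, 0.005, 3.018]
ft_force: [0.7, -0.8, -1.5]
opening: 0.635
grip_force: 30.0
```

>>> move_arm(plan=[[[0,0,0],[-0.005,-0.05,0],-1],[[0,0,0],[-0.015,-0.1,0],-1],[[0,0,0],[-0.025,-0.15,0],-1],[[0,0,0],[-0.03,-0.18,0],-1]])

```text
t: 11.25
eef_pos: [512.3, 2.3, 200.7]
tcp_rot: [-3.142, 0.001, 3.014]
ft_force: [-0.4, 1.0, -2.4]
opening: 0.628
grip_force: 30.0
```

```bash
python3 -c "
from h import *
R,o=frame([700.8,-234.4,-.126])
print(tcp()[1:2]);go(R@[-170,57,70]+o,20)"
```

```text
(array([512.31329981,   2.32497754, 200.69085908]),)
t 11.25 turn [ 1.000e-02  2.008e+01 -8.000e-02] shift m [-0.0811 -0.154   0.0469] open 0.6277288568629426
```

>>> move_arm(plan=[[[0,4,0],[-0.02,-0.04,0.0],-1],[[0,8,0],[-0.04,-0.08,0.005],-1],[[0,14,0],[-0.06,-0.12,0.02],-1],[[0,20,0],[-0.0811,-0.154,0.0469],-1],[[0,20,0],[-0.0811,-0.154,0.0469],-1]])

```text
t: 11.88
eef_pos: [573.6, -160.6, 149.4]
tcp_rot: [3.14, -0.354, 3.014]
ft_force: [-0.6, 0.7, -1.4]
opening: 0.626
grip_force: 30.0
```

>>> move_arm(plan=[[[0,0,0],[0,0,0],-1],[[0,0,0],[0,0,0],-1]])

```text
t: 12.12
eef_pos: [573.6, -157.8, 155.4]
tcp_rot: [-3.141, -0.345, 3.016]
ft_force: [0.1, -0.1, -1.4]
opening: 0.626
grip_force: 30.0
```

```bash
python3 -c "
from h import *
R,o=frame([700.8,-234.4,-.126])
print(R.T@(tcp()[1]-o));go(R@[-170,57,8]+o,20)"
```

```text
[-170.52824815   60.04769222   71.42364006]
t 12.125 turn [-0.03  0.22  0.05] shift m [-0.0003 -0.003   0.0634] open 0.6261264160405325
```

>>> move_arm(plan=[[[0,0,0],[0,-0.003,0.025],-1],[[0,0,0],[0,-0.003,0.045],-1],[[0,0,0],[0,-0.003,0.055],-1],[[0,0,0],[0,-0.003,0.062],-1],[[0,0,0],[0,-0.003,0.062],-1]])

```text
t: 12.75
eef_pos: [552.5, -158.7, 96.2]
tcp_rot: [3.142, -0.347, 3.016]
ft_force: [0.3, -0.1, -1.8]
opening: 0.626
grip_force: 30.0
```

```bash
python3 -c "
from h import *
R,o=frame([700.8,-234.4,-.126])
print(R.T@(tcp()[1]-o),tcp()[2]['ft_force'])"
```

```text
[-169.84008093   56.47423159    8.65306416] [ 0.27208843 -0.14350768 -1.79506088]
```

>>> move_arm(plan=[[[0,0,0],[0,0,0.001],-1],[[0,0,0],[0,0,0.001],-1],[[0,0,0],[0,0,0.001],0.7],[[0,0,0],[0,0,0.001],0.7],[[0,0,0],[0,0,0.001],0.7]])

```text
t: 13.38
eef_pos: [552.1, -158.8, 95.0]
tcp_rot: [3.142, -0.347, 3.016]
ft_force: [0.2, 0.3, 0.0]
opening: 0.836
grip_force: 0.0
```

>>> move_arm(plan=[[[0,0,0],[0,0,0],0.7],[[0,0,0],[0,0,-0.05],0.7],[[0,0,0],[0,0,-0.1],0.7],[[0,0,0],[0,0,-0.13],0.7],[[0,0,0],[0,0,-0.13],0.7]])

```text
t: 14.0
eef_pos: [596.9, -164.6, 219.0]
tcp_rot: [-3.141, -0.343, 3.016]
ft_force: [-0.4, -0.2, -0.2]
opening: 0.852
grip_force: 0.0
```

```bash
python3 chk.py rel2.png
```

```text
0.7 [399. 222.] 670 tray [-311.2  592.9   20. ] [60. 26. 76.]
0.64 [ 93. 169.] 541 tray [-28.1 -51.6  20. ] [81. 82. 81.]
0.6 [302. 293.] 895 tray [-95.9 538.2  20. ] [ 12.  45. 100.]
0.58 [119. 190.] 653 tray [-28.6  56.8  20. ] [60. 60. 59.]
t 14.1 turn [ 1.000e-02 -1.995e+01  1.000e-02] shift m [0.0883 0.4347 0.1454] open 0.849986157971633
```

View pics/rel2.png

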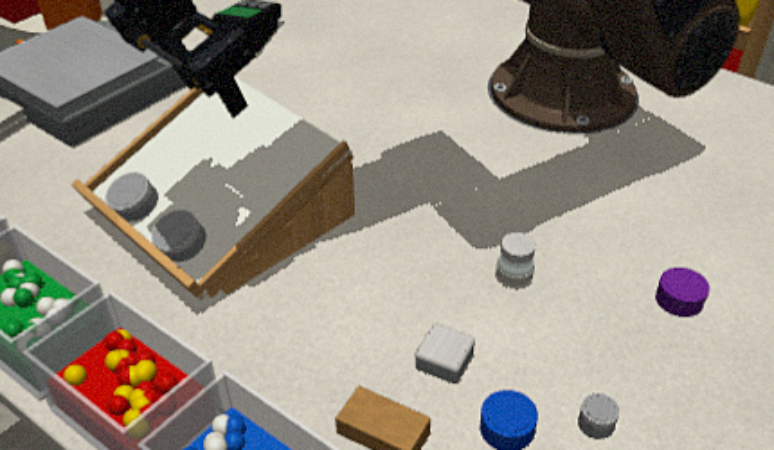

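Both grey tins lie flat against the stop at (130,195) and (178,235), about y = -52 and +57 mm, and the arm is clear. Handing in.

```bash
python3 -c "
from cell import env
print(env.job_done())"
```

```text
the job is handed in; nothing more can be done
None
```

I handed the job in at about 14 s: both grey tins look flat against the stop, about 52 mm right and 57 mm left of the tray's middle line; no verdict came back.

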